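# Release the jig carrier and draw it to the red stop

## Task

Bring the bridge blank out of the jig for slotting: swing the red flip stop down across the track, press the carrier's end plate straight into the hood until the push latch lets go and the carrier springs out, then draw the carrier along its track, clear of the hood, until its end plate rests against the red stop. Leave the blue stop up, do not disturb the sanding block or the two wooden wedges that lie near the jig, and let go of everything at the end.

Things in the scene. Friction and masses are not known exactly. Their poses are not given: they have to be found in the camera images.
- jig: Fixed slotting jig: plywood base 145 x 390 mm, 12 mm thick, with a straight track between two low walls (tops 26 mm above the bench, inner faces 34 mm either side of its centre line). Origin on the bench surface, on the track's centre line; +y runs along the track out of the hood (left as the robot sees it) to the base's end at y = 185 mm; +x points across it to the side where the stops are hinged.
- jig_mouth (a point): Middle of the hood's mouth, at y = -90 mm in the jig frame, 40 mm above the bench, axes as the jig's. The grey hood, 92 mm wide, top 70 mm above the bench, covers the track's end from here 110 mm toward -y and holds the push latch.
- carrier_deck (a point): Middle of the carrier's deck. The loose aluminium carrier (0.3 to 0.5 kg), 150 mm long along the track, 64 mm wide, lies in the track, deck 28 mm above the bench, with a dark wooden blank on it up to 35 mm. At its outer end stands the end plate: dark, with a yellow push pad, 60 mm wide, 14 mm thick, top 72 mm above the bench, so it can be pushed from both sides. Axes as the jig's.
- carrier_end (a point): Centre of the end plate's outer face, 48.5 mm above the bench. Latched at the start, at about y = -10 mm in the jig frame. Pressed 12 mm inward (-y; 6 to 8 N of spring and up to 6 N of friction; firm end at 14 mm) the latch lets go; when the push is taken away a spring drives it out to about 25 mm beyond the latched place; from there it slides freely in the track (2 to 4 N).
- latch_pin (a joint): Round green pin in a ring of dark studs on the hood's top. 0 = down, latched; it rises about 11 mm and stays up when the latch lets go (m).
- red_stop: Steel bracket of the red flip stop, fixed to the jig. Its origin is on the bench surface on the track's centre line, its axes are parallel to the jig's; the hinge lies at x = +58 mm, 30 mm above the bench, parallel to the track. It stands at 75 or 150 mm along the jig's +y, the blue one at the other place.
- red_stop_face (a point): On the track's centre line, 48.5 mm above the bench: the place of the red flag's hood-side face when it is down; axes parallel to the jig's. carrier_end comes here when the end plate rests against the stop.
- red_flag (a joint): Angle of the red flag (rad): 0 = down, level across the track; starts at 1.5 to 1.75, up and leaning away from the track (+x). A stiff hinge holds it where it is left; below about 0.4 rad it drops. Push it over from its +x side and press it down.
- red_flag_tip (a point): Centre of the flag's red end (40 mm long, 44 mm high, 11 mm thick along the track). The flag is a steel plate 90 mm from hinge to tip, 8 mm thick along the track; when down it reaches from the hinge across the track to x = -32 mm, from 25 to 70 mm above the bench. This point is 70 mm from the hinge axis, and 17.5 mm off on the side that is up when the flag is down.
- blue_flag (a joint): The same for the blue stop; it must stay up (above 1.2 rad).
- blue_flag_tip (a point): Centre of the blue end of the blue flag.
- sanding_block: Bystander: dark green-grey sanding block, 141 x 156 x 66 mm over all; origin at its underside.
- wedge_a: Bystander: pale wooden wedge, 87 x 82 x 30 mm, on the right behind the hood; origin at its underside.
- wedge_b: Bystander: pale wooden wedge, 87 x 82 x 30 mm, on the left behind the track; origin at its underside.
Not all that is in view belongs to the job. What is shaped like the part that bears carrier_deck but green or turquoise is not meant.

How it is judged (in metres and radians):
On the way, in this order (a step that is already met when the one before it is completed fails the run):
1. the carrier is pressed into the hood at least 7 mm past its latched place (y of carrier_end in the frame of jig below -0.017 m).
2. the latch has let go and the carrier has sprung out at least 8 mm beyond its latched place (value of joint latch_pin above 0.006 m and y of carrier_end in the frame of jig above -0.002 m), for 0.1 s.
At the end, for the whole second after the job is handed in: the red flag is down (below 0.1 rad), the blue flag up (above 1.2 rad), and the carrier lies flat in its track at rest, its end plate against the red stop (within 5 mm), clear of the hood (value of joint red_flag below 0.1 rad and value of joint blue_flag above 1.2 rad and y of carrier_end in the frame of red_stop_face between -0.005 and 0.004 m and x of carrier_end in the frame of red_stop_face between -0.006 and 0.006 m and angle between carrier_end's own z axis and vertical below 0.06 rad and linear speed of carrier below 0.02 m/s); the robot touches nothing.
It fails at once if the blue stop is knocked down (value of joint blue_flag below 1.2 rad).
It fails at once if a bystander is moved more than 25 mm (distance of any of sanding_block, wedge_a, wedge_b from where it was at the start of the episode above 0.025 m).
It also fails if it takes over 54 s, if anything falls off the work surface, if the arm or the gripper's body presses on something with over 40 N, if the wrist force passes 120 N, or if a joint passes its speed limit or range.

## Robot

A 7-joint arm with a two-finger parallel gripper is mounted at the origin on a cart in front of the work surface, level with it; the furniture and walls round the work are solid. World frame = base frame: x ahead of the robot, y to its left, z up, the work surface at z = 0. Lengths are in mm, angles in rad, forces in N, time in s.
With the tool pointing down it reaches from about 400 to 875 mm from the base axis. Payload 4.4 kg.
Tool frame: the origin (TCP) lies on the mounting face of the last link; the fingertips stand 173 mm ahead of it and the grasp point (between the pads) lies 155 mm ahead of it; z points along the fingers, y is the line along which they close (so a half turn about z gives the same grasp; the last joint's range is limited). The gripper opens to 85 mm and grips with 20 to 120 N. Pads are 22 mm wide; open, the fingers measure 114 mm over their backs; the gripper's body (76 mm by 85 mm) begins 54 mm behind the grasp point. The pads swing forward as they close: fully open they stand 13 mm farther back than shut.
Start: joints at [-1.357, 0.628, 0.038, 1.517, -0.027, 0.996, -0.02], TCP at [179.487, 624.74, 404.713] pointing down, gripper open.
Joint ranges: [-3.06, 3.06], [-0.37, 2.12], [-1.25, 1.32], [0.18, 2.47], [-1.1, 4.24], [0.23, 1.98], [-2.94, 2.94]. Speed limits (rad/s): [2.57, 2.57, 3.14, 3.14, 3.14, 3.14, 3.14].

## Interface

Orientations are given as [roll, pitch, yaw] about the fixed x, y, z axes, in that order (R = Rz(yaw) Ry(pitch) Rx(roll)).
In Python, from cell import * gives the robot as it stands. The module is installed in compiled form; this text tells all that it offers.
- The arm moves only by the tool jog_arm, never from a script. Its argument "steps" is a list of rows, each a list of 7 numbers: the opening, from -1 (shut) to 1 (fully open), so that 0 is half open, then the shift along the tool's x, y, z as a fraction of full scale, then the turn, a rotation vector about the tool's x, y, z as a fraction of full scale. A call has 1 to 10 rows; each row shifts and turns the commanded pose from where the row before left it, along the tool's axes as they then stand; what a row does not reach is not made up. Full scale, the value 1, is 500 mm for a shift and 2 rad for a turn. A row lasts 1/8 s, in which the tool goes at most 62.5 mm and 10.7 degrees, less where a joint would pass 70% of its speed; a pose out of reach is approached as far as the arm can. A call with a number of a shift or a turn outside -1 to 1 is refused whole. A call with a gripper value outside its range is refused whole. The fingers move at their own pace and stop on an object; the grip force is fixed at half the most. Time passes only in rows, so rows that do not move let the fingers close. It gives the time, the measured TCP pose, the force, the opening and the grip force at its end, in the units of the state.
- read_state(): the state, without advancing time (a new reading comes with each control period).
- get_image(name): name is "side" or "top"; returns a dict with "pixels" (400x640x3 uint8, red, green, blue), "depth" (400x640 float32, mm along the optical axis (not along the pixel's ray), 0 where there is no reading), "vertical_fov" (degrees; the focal length in pixels is half the picture's height over the tangent of half this angle, whatever the lens; pixels are square), "cx", "cy" (the principal point, pixels), "R" (3x3) and "t" (3): a world point X has camera coordinates R X + t. Camera axes: x right, y down, z forward; pixel columns grow to the right and rows downward; lengths in mm; the calibration is good to about 2 mm. A picture is of the moment at which its call begins.
- finish_job(): hands the job in; it is judged then, once.
The state is a dict: "clock": time; "qpos": joint angles; "qd": joint speeds; "tau": joint torques, N m; "eef_pos": TCP position; "tool_rot": TCP orientation; "force": force on the tool from outside, world axes, zero at the start; "torque": the same for the moment, N m; "width": finger opening in mm; "gripper_force": force on a finger pad.
Only numpy, scipy, OpenCV 4.12 (cv2) and the standard library are available. Lean on these libraries where they do the work, as an engineer would, in place of code of your own. Each camera call takes 0.05 s, during which the arm holds its last target. There are 200 camera calls.

## Working session

There is one attempt and no reset: what is moved stays moved. The work goes in short steps, Python scripts to look and compute and a tool call to move; the robot and the scene stay as the last step left them, time stands still between calls to the robot, and variables do not carry over. Pictures are saved under pics/ and viewed, at most 10 in all, crops included, and the job is handed in when it is done.

Besides the shell and the picture viewer there is one more tool, called after "Emit:" as a command line: name --pt "numbers of a row" for each row, then --argument value for the rest. jog_arm: Moves the arm, as the interface text tells. Shift numbers are shares of 500 mm and turn numbers shares of 2 rad, none past 1 either way. Its arguments: {"type":"object","properties":{"steps":{"type":"array"}},"required":["steps"]}

```bash
mkdir -p pics; cat > h.py <<'E'
from cell import *
import numpy as np, cv2
def snap(n,f):
    d=get_image(n); cv2.imwrite(f'pics/{f}.png',d['pixels'][:,:,::-1]); np.savez(f'pics/{f}.npz',**{k:np.asarray(v) for k,v in d.items()}); return d
def load(f): return np.load(f'pics/{f}.npz')
def world(d,u,v,z=None):
    f=200/np.tan(np.radians(float(d['vertical_fov']))/2)
    r=np.array([(u-d['cx'])/f,(v-d['cy'])/f,1.]); R=d['R'];t=d['t']
    if z is None:
        p=r*d['depth'][int(v),int(u)]; return R.T@(p-t)
    C=-R.T@t; w=R.T@r; return C+w*(z-C[2])/w[2]
E
python3 - <<'E'
from h import *
for n in('top','side'):
    d=snap(n,n+'1'); print(n,-d['R'].T@d['t'],d['R'][2])
s=read_state();print(s)
a=cv2.imread('pics/top1.png');b=cv2.imread('pics/side1.png')
E
```

```text
top [ 290.15422457   22.39833984 1596.41007987] [ 0.20224746 -0.01428488 -0.97923026]
side [  502.95814914 -1127.78389763   693.99737242] [ 0.06166197  0.87872248 -0.47333349]
{'clock': 0.1, 'qpos': array([-1.35681011,  0.62923305,  0.03846593,  1.51824099, -0.02702879,
        0.99633123, -0.02000909]), 'qd': array([-0.00069714, -0.00200084,  0.00067443, -0.00213713,  0.00081493,
       -0.00143072,  0.00143777]), 'tau': array([ 3.15390193e-03, -5.64540374e+01,  1.23073887e+00, -1.93978643e+01,
        1.13688817e-02,  5.48053271e-03, -9.01552625e-06]), 'eef_pos': array([179.39893962, 624.48204946, 403.90317201]), 'tool_rot': array([-3.13989830e+00,  3.92432012e-06,  2.86176518e+00]), 'force': array([0.32461922, 0.02197255, 0.5141363 ]), 'torque': array([-0.03738966,  0.00291259, -0.024312  ]), 'gripper_force': 0.0, 'width': 85.55934706506508}
```

View pics/top1.png

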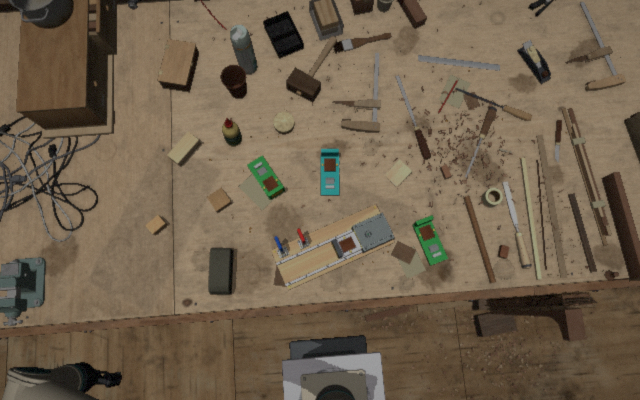

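View pics/side1.png

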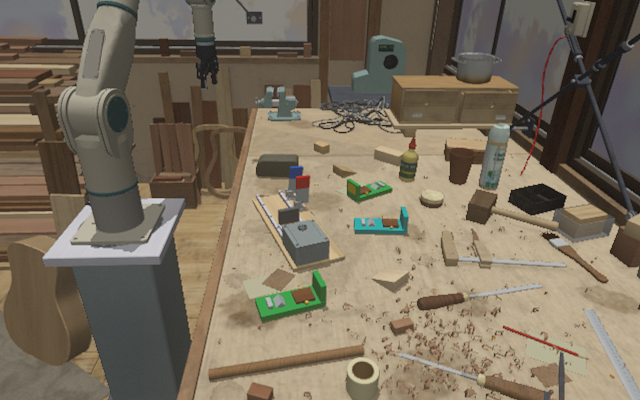

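The jig is at (335,245) in the top view. The hood is at (375,232), the carrier's dark blank at (347,245), the red flag at (301,237) and the blue flag at (280,244). The green objects at (266,176) and (429,240) and the turquoise one at (330,172) are decoys, because the aluminium carrier sits in the jig's track. I'll enlarge that area to confirm.

```bash
python3 - <<'E'
import cv2
a=cv2.imread('pics/top1.png')[195:295,262:406]; cv2.imwrite('pics/c1.png',cv2.resize(a,None,fx=5.5,fy=5.5,interpolation=cv2.INTER_CUBIC))
a=cv2.imread('pics/side1.png')[150:275,245:405]; cv2.imwrite('pics/c2.png',cv2.resize(a,None,fx=4.5,fy=4.5,interpolation=cv2.INTER_CUBIC))
E
```

```text
(no output)
```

View pics/c1.png

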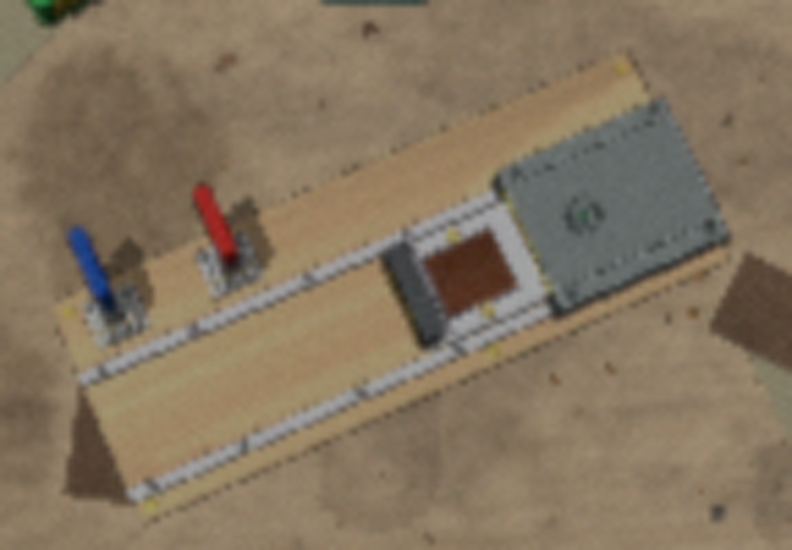

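View pics/c2.png

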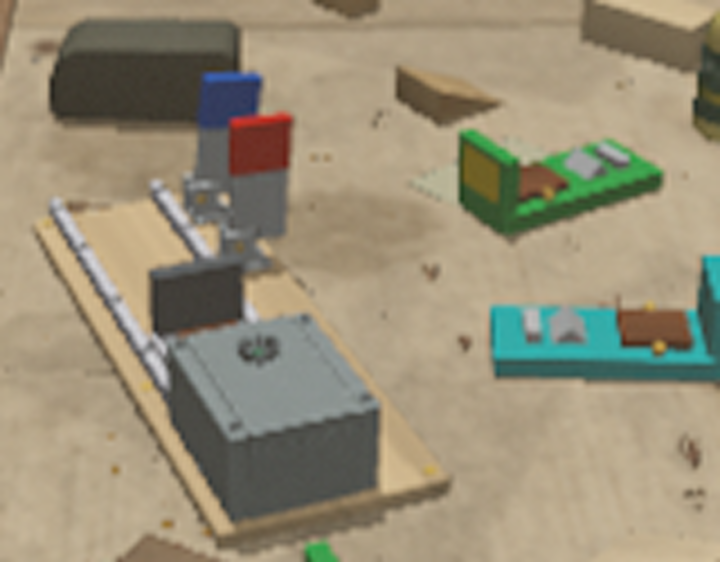

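The crops show the bare aluminium carrier with its dark blank in the jig. Its end plate runs (385,250)-(430,340) in c1. The red stop at (215,225) is the nearer one, at y=75, and the blue stop is at y=150. Both flags are up.

```bash
python3 - <<'E'
from h import *
from scipy.optimize import least_squares
d=load('top1')
W=lambda x,y,z:world(d,x/5.5+262-.5+.09,y/5.5+195-.5+.09,z)
# (crop x,y,z, jig x or None, jig y or None)
P=[(80,380,26,None,185),(133,497,26,None,185),(627,55,12,None,-205),
(497,178,70,46,-90),(660,98,70,46,-200),(730,240,70,-46,-200),(556,305,70,-46,-90),
(387,250,72,30,None),(430,343,72,-30,None),(585,213,70,0,None),(62,305,12,None,185)]
w=[W(*p[:3]) for p in P]
def inv(q,X): 
    c,s=np.cos(q[2]),np.sin(q[2]); e=X[:2]-q[:2]; return np.array([c*e[0]+s*e[1],-s*e[0]+c*e[1]])
def res(q):
    r=[]
    for p,X in zip(P,w):
        j=inv(q,X)
        r+=[j[k]-p[3+k] for k in(0,1) if p[3+k] is not None]
    return r
s=least_squares(res,[430,0,-.4],loss='soft_l1',f_scale=3,x_scale=[100,100,1]);q=s.x
print(q,np.round(s.fun))
for p,X in zip(P,w): print(p,np.round(X,1),np.round(inv(q,X),1))
f=lambda n,pts:[print(n,k,np.round(world(load(n),*k),1),np.round(inv(q,world(load(n),*k)),1)) for k in pts]
f('top1',[(335,240),(339,248),(345,245),(300,232),(303,240),(278,242),(220,271),(220,250),(403,253)])
f('side1',[(303,181),(296,173),(289,215),(310,240)])
E
```

```text
[ 4.79189871e+02 -3.06768339e+01  3.43301348e-01] [-2. -3.  2. -4.  1.  0.  2. -1.  1.  6.  1. -1. -0.  2. -9.]
(80, 380, 26, None, 185) [453.9 155.1  26. ] [ 38.7 183.5]
(133, 497, 26, None, 185) [382.4 128.   26. ] [-37.8 182. ]
(627, 55, 12, None, -205) [ 629.3 -192.4   12. ] [  86.9 -202.8]
(497, 178, 70, 46, -90) [ 548.9 -100.7   70. ] [ 42.1 -89.4]
(660, 98, 70, 46, -200) [ 589.3 -201.4   70. ] [  46.3 -197.8]
(730, 240, 70, -46, -200) [ 501.5 -233.5   70. ] [ -47.2 -198.5]
(556, 305, 70, -46, -90) [ 471.4 -128.1   70. ] [-40.2 -89.1]
(387, 250, 72, 30, None) [511.  -32.4  72. ] [ 29.4 -12.3]
(430, 343, 72, -30, None) [454.7 -52.8  72. ] [-30.5 -12.6]
(585, 213, 70, 0, None) [ 524.1 -150.3   70. ] [   2.  -127.8]
(62, 305, 12, None, 185) [501.5 164.5  12. ] [ 86.7 176.3]
top1 (335, 240) [511.1 -42.4  66.8] [ 26.1 -21.8]
top1 (339, 248) [483.6 -52.8  71.6] [ -3.3 -22.4]
top1 (345, 245) [496.6 -75.2  35.2] [  1.4 -47.8]
top1 (300, 232) [537.   66.9 120.7] [87.3 72.4]
top1 (303, 240) [511.2  59.3 119.8] [60.5 73.9]
top1 (278, 242) [511.3 137.5 118.2] [ 86.8 147.6]
top1 (220, 271) [439.8 330.6  71.6] [ 84.5 353.4]
top1 (220, 250) [508.  329.8  63.5] [148.5 329.8]
top1 (403, 253) [ 458.6 -267.7    5.9] [ -99.1 -216.3]
side1 (303, 181) [533.7  60.8 102.4] [82.1 67.8]
side1 (296, 173) [513.5 130.8  95.9] [ 86.6 140.6]
side1 (289, 215) [491.2 -54.9  53.2] [  3.2 -26.9]
side1 (310, 240) [ 544.4 -208.3   71. ] [   1.6 -189.2]
```

Jig pose: origin at (479,-31), yaw 0.343. I'll turn the tool so its x is along -jig x and its y along +jig y, shut the gripper and head for the red stop.

Emit:
jog_arm --pt "-1 0 0 0 0 0 -0.078" --pt "-1 0 0 0 0 0 -0.078" --pt "-1 0 0 0 0 0 -0.078" --pt "-1 0 0 0 0 0 -0.078" --pt "-1 -0.033 -0.107 0 0 0 0" --pt "-1 -0.033 -0.107 0 0 0 0" --pt "-1 -0.033 -0.107 0 0 0 0" --pt "-1 -0.033 -0.107 0 0 0 0" --pt "-1 -0.033 -0.107 0 0 0 0" --pt "-1 -0.033 -0.107 0 0 0 0"

```text
clock: 1.35
eef_pos: [381.8, 354.3, 404.5]
tool_rot: [-3.141, -0.0, -2.797]
force: [1.0, -0.1, -0.7]
width: -0.1
gripper_force: 0.0
```

```bash
cat >> h.py <<'E'
Q=np.array([479.19,-30.68,.3433])
def inv(X,q=Q):
    c,s=np.cos(q[2]),np.sin(q[2]); e=np.asarray(X)[:2]-q[:2]; return np.array([c*e[0]+s*e[1],-s*e[0]+c*e[1]])
def st():
    s=read_state(); j=inv(s['eef_pos']); c,n=np.cos(Q[2]),np.sin(Q[2]); f=s['force']
    print('t',round(s['clock'],2),'jig xy tipz',np.round([*j,s['eef_pos'][2]-173],1),'rot',np.round(s['tool_rot'],3),'Fjig',np.round([c*f[0]+n*f[1],-n*f[0]+c*f[1],f[2]],1),'w',round(s['width'],1),'q',np.round(s['qpos'],2))
E
python3 -c "
from h import *
st()"
```

```text
t 1.35 jig xy tipz [ 37.9 395.3 231.5] rot [-3.141 -0.    -2.797] Fjig [ 0.9 -0.4 -0.7] w -0.1 q [-0.71  0.45 -0.13  1.87  0.08  0.83  1.03]
```

Emit:
jog_arm --pt "-1 -0.034 -0.107 0 0 0 0" --pt "-1 -0.034 -0.107 0 0 0 0" --pt "-1 -0.034 -0.107 0 0 0 0" --pt "-1 -0.034 -0.107 0 0 0 0" --pt "-1 -0.034 -0.107 0 0 0 0" --pt "-1 -0.034 -0.106 0 0 0 0" --pt "-1 0 0 0.08 0 0 0" --pt "-1 0 0 0.08 0 0 0" --pt "-1 0 0 0.085 0 0 0" --pt "-1 0 0 0 0 0 0"

```text
clock: 2.6
eef_pos: [583.5, 88.3, 279.1]
tool_rot: [3.14, -0.008, -2.797]
force: [0.9, 0.2, 0.4]
width: 0.1
gripper_force: 0.0
```

```bash
python3 - <<'E'
from h import *
st(); snap('side','s2');snap('top','t2')
a=cv2.imread('pics/t2.png')[180:290,252:402]; b=cv2.imread('pics/s2.png')[130:260,245:405]
a=cv2.resize(a,(400,293),interpolation=2);b=cv2.resize(b,(400,325),interpolation=2)
cv2.imwrite('pics/c3.png',np.hstack([a,b[:293]]))
E
```

```text
t 2.6 jig xy tipz [138.3  77.  106.1] rot [ 3.14  -0.008 -2.797] Fjig [ 0.9 -0.1  0.4] w 0.1 q [-0.14  0.71 -0.09  1.79  0.09  0.65  1.63]
```

View pics/c3.png

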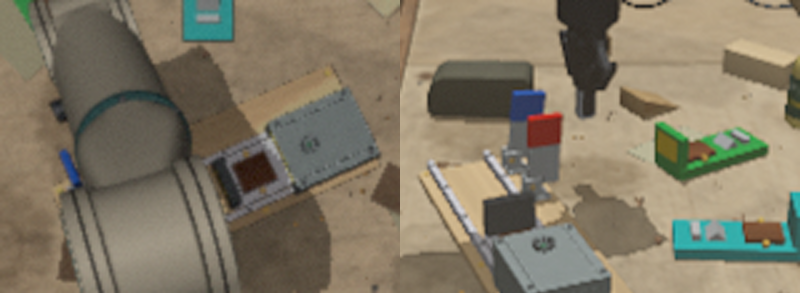

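The finger, at (585,100) in the side half, stands on the +x side of the red flag at (545,130). Next I push the flag over along its arc.

Emit:
jog_arm --pt "-1 0.027 -0.004 0.002 0 0 0" --pt "-1 0.027 0 0.002 0 0 0" --pt "-1 0.032 0 -0.009 0 0 0" --pt "-1 0.032 0 -0.009 0 0 0" --pt "-1 0.034 0 0.002 0 0 0" --pt "-1 0.034 0 0.002 0 0 0" --pt "-1 0.03 0 0.016 0 0 0" --pt "-1 0.03 0 0.016 0 0 0" --pt "-1 0.017 0 0.019 0 0 0" --pt "-1 0.017 0 0.019 0 0 0"

```text
clock: 3.95
eef_pos: [453.1, 39.1, 253.0]
tool_rot: [-3.141, 0.001, -2.798]
force: [0.3, 0.1, -0.5]
width: -0.0
gripper_force: 0.0
```

```bash
python3 -c "
from h import *
st()"
```

```text
t 3.95 jig xy tipz [-1.1 74.5 80. ] rot [-3.141e+00  1.000e-03 -2.798e+00] Fjig [ 0.3 -0.  -0.5] w -0.0 q [-0.1   0.62 -0.07  2.18  0.12  0.34  1.64]
```

Emit:
jog_arm --pt "-1 0 0 -0.06 0 0 0" --pt "-1 0 -0.05 -0.04 0 0 0" --pt "-1 0 -0.05 0 0 0 0" --pt "-1 0 0 0 0 0 0"

```text
clock: 4.45
eef_pos: [470.6, -9.4, 303.2]
tool_rot: [-3.14, 0.001, -2.801]
force: [-0.6, 1.2, -0.9]
width: -0.4
gripper_force: 0.0
```

```bash
python3 - <<'E'
from h import *
st(); snap('side','s3')
b=cv2.imread('pics/s3.png')[130:260,245:405]
cv2.imwrite('pics/c4.png',cv2.resize(b,None,fx=4,fy=4,interpolation=2))
E
```

```text
t 4.45 jig xy tipz [ -0.9  22.9 130.2] rot [-3.140e+00  1.000e-03 -2.801e+00] Fjig [-0.2  1.3 -0.9] w -0.4 q [ 0.04  0.54 -0.11  2.1   0.12  0.5   1.75]
```

View pics/c4.png

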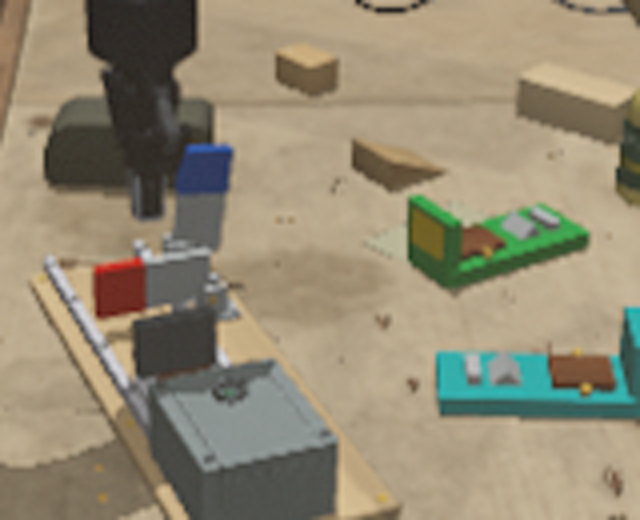

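The red flag is down across the track at (120,290) and the blue flag is still up at (205,170). I'll lower in front of the plate and press.

Emit:
jog_arm --pt "-1 0 0.01 0.085 0 0 0" --pt "-1 0 0 0.085 0 0 0" --pt "-1 0 0 0 0 0 0" --pt "-1 0 -0.02 0 0 0 0" --pt "-1 0 -0.016 0 0 0 0" --pt "-1 0 -0.01 0 0 0 0" --pt "-1 0 0 0 0 0 0"

```text
clock: 5.38
eef_pos: [477.3, -25.2, 217.9]
tool_rot: [-3.141, 0.001, -2.799]
force: [-0.1, -0.4, 0.1]
width: 0.1
gripper_force: 0.0
```

```bash
python3 -c "
from h import *
st()"
```

```text
t 5.38 jig xy tipz [ 0.   5.8 44.9] rot [-3.141e+00  1.000e-03 -2.799e+00] Fjig [-0.3 -0.3  0.1] w 0.1 q [ 0.04  0.71 -0.07  2.13  0.16  0.3   1.75]
```

No contact yet. I'll press on in small steps.

Emit:
jog_arm --pt "-1 0 -0.01 0 0 0 0" --pt "-1 0 -0.006 0 0 0 0" --pt "-1 0 0 0 0 0 0"

```text
clock: 5.75
eef_pos: [478.8, -29.3, 217.4]
tool_rot: [3.138, -0.001, -2.794]
force: [-4.0, 8.6, 6.9]
width: -0.0
gripper_force: 4.5
```

```bash
python3 -c "
from h import *
st()"
```

```text
t 5.75 jig xy tipz [ 0.1  1.4 44.4] rot [ 3.138e+00 -1.000e-03 -2.794e+00] Fjig [-0.8  9.4  6.9] w -0.0 q [ 0.06  0.71 -0.08  2.13  0.17  0.31  1.76]
```

Emit:
jog_arm --pt "-1 0 -0.008 0 0 0 0" --pt "-1 0 -0.008 0 0 0 0" --pt "-1 0 -0.006 0 0 0 0" --pt "-1 0 0 0 0 0 0"

```text
clock: 6.25
eef_pos: [481.5, -36.4, 217.5]
tool_rot: [3.133, -0.002, -2.79]
force: [-6.3, 16.0, 10.4]
width: -0.2
gripper_force: 8.7
```

```bash
python3 -c "
from h import *
st()"
```

```text
t 6.25 jig xy tipz [ 0.2 -6.1 44.5] rot [ 3.133e+00 -2.000e-03 -2.790e+00] Fjig [-0.5 17.1 10.4] w -0.2 q [ 0.08  0.72 -0.09  2.12  0.17  0.32  1.77]
```

Emit:
jog_arm --pt "-1 0 -0.006 0 0 0 0" --pt "-1 0 -0.006 0 0 0 0" --pt "-1 0 0 0 0 0 0"

```text
clock: 6.62
eef_pos: [483.4, -41.6, 217.5]
tool_rot: [3.133, -0.002, -2.79]
force: [-6.1, 16.8, 11.2]
width: -0.0
gripper_force: 9.3
```

```bash
python3 - <<'E'
from h import *
st()
d=snap('side','s4');e=load('s3')
P=np.array([0,-130,72.]);c,s=np.cos(Q[2]),np.sin(Q[2]);X=[Q[0]-s*P[1],Q[1]+c*P[1],72]
f=200/np.tan(np.radians(float(d['vertical_fov']))/2);p=d['R']@X+d['t'];u,v=int(d['cx']+f*p[0]/p[2]),int(d['cy']+f*p[1]/p[2])
print(u,v)
a=np.hstack([cv2.resize(k['pixels'][v-22:v+18,u-20:u+20,::-1],None,fx=10,fy=10,interpolation=2) for k in(e,d)])
cv2.imwrite('pics/c5.png',a)
E
```

```text
t 6.62 jig xy tipz [  0.3 -11.6  44.5] rot [ 3.133e+00 -2.000e-03 -2.790e+00] Fjig [-0.1 17.8 11.2] w -0.0 q [ 0.09  0.72 -0.09  2.11  0.17  0.33  1.78]
300 227
```

View pics/c5.png

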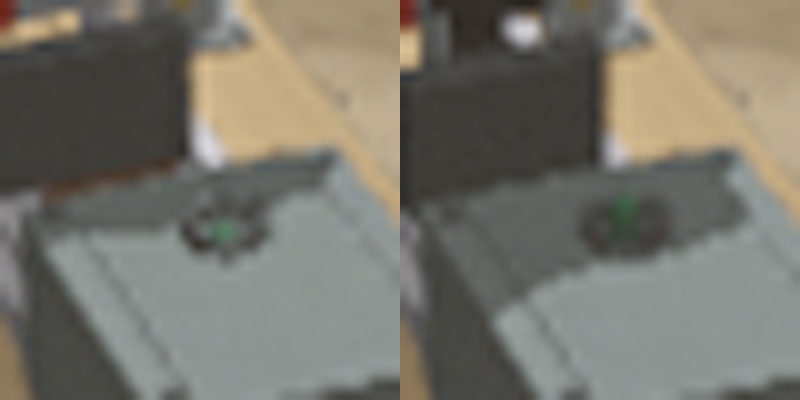

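In the right half the green pin at (625,210) stands taller than before, so the latch has let go. I'll back off, let the carrier spring out, then rise.

Emit:
jog_arm --pt "-1 0 0.05 0 0 0 0" --pt "-1 0 0.055 0 0 0 0" --pt "-1 0 0 0 0 0 0" --pt "-1 0 0 -0.08 0 0 0" --pt "-1 0 0 -0.08 0 0 0" --pt "-1 0 -0.1 0 0 0 0" --pt "-1 0 -0.1 0 0 0 0" --pt "-1 0 0 0 0 0 0"

```text
clock: 7.68
eef_pos: [502.2, -98.4, 297.4]
tool_rot: [-3.138, 0.001, -2.806]
force: [-0.7, -0.1, 0.5]
width: 0.0
gripper_force: 0.0
```

```bash
python3 - <<'E'
from h import *
st(); d=snap('side','s5')
cv2.imwrite('pics/c6.png',cv2.resize(d['pixels'][140:270,245:405,::-1],None,fx=4,fy=4,interpolation=2))
E
```

```text
t 7.67 jig xy tipz [ -1.1 -71.5 124.4] rot [-3.138e+00  1.000e-03 -2.806e+00] Fjig [-0.7  0.1  0.5] w 0.0 q [ 0.23  0.59 -0.13  2.    0.14  0.55  1.9 ]
```

View pics/c6.png

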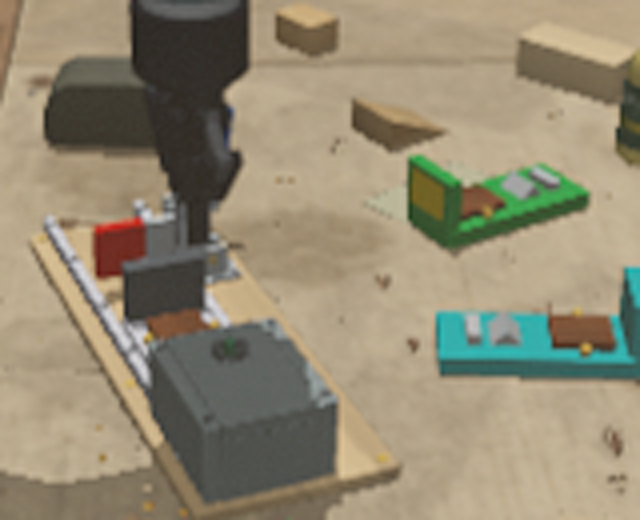

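The carrier has sprung out: the plate is at (165,285) with the blank exposed behind it. Next I lower the finger behind the plate.

Emit:
jog_arm --pt "-1 0.0 0.066 0 0 0 0" --pt "-1 0 0 0.04 0 0 0" --pt "-1 0 0 0.08 0 0 0" --pt "-1 0 0 0.038 0 0 0" --pt "-1 0 0 0 0 0 0"

```text
clock: 8.35
eef_pos: [489.4, -60.7, 217.0]
tool_rot: [3.14, -0.003, -2.796]
force: [-0.1, -0.6, -0.3]
width: 0.1
gripper_force: 0.0
```

```bash
python3 -c "
from h import *
st()"
```

```text
t 8.35 jig xy tipz [ -0.5 -31.7  44. ] rot [ 3.140e+00 -3.000e-03 -2.796e+00] Fjig [-0.3 -0.6 -0.3] w 0.1 q [ 0.12  0.72 -0.09  2.09  0.17  0.34  1.81]
```

Emit:
jog_arm --pt "-1 0 0.02 0 0 0 0" --pt "-1 0 0.02 0 0 0 0" --pt "-1 0 0.02 0 0 0 0" --pt "-1 0 0.02 0 0 0 0" --pt "-1 0 0.02 0 0 0 0" --pt "-1 0 0.015 0 0 0 0" --pt "-1 0 0.01 0 0 0 0" --pt "-1 0 0.008 0 0 0 0" --pt "-1 0 0 0 0 0 0"

```text
clock: 9.48
eef_pos: [467.5, 1.7, 218.0]
tool_rot: [3.141, -0.001, -2.796]
force: [0.9, -0.8, 1.2]
width: 0.4
gripper_force: 0.5
```

```bash
python3 -c "
from h import *
st()"
```

```text
t 9.47 jig xy tipz [-0.1 34.4 45. ] rot [ 3.141e+00 -1.000e-03 -2.796e+00] Fjig [ 0.6 -1.1  1.2] w 0.4 q [-0.02  0.7  -0.06  2.16  0.14  0.28  1.71]
```

Emit:
jog_arm --pt "-1 0 0.008 0 0 0 0" --pt "-1 0 0.006 0 0 0 0" --pt "-1 0 0.006 0 0 0 0" --pt "-1 0 0 0 0 0 0"

```text
clock: 9.98
eef_pos: [465.1, 7.6, 218.1]
tool_rot: [-3.138, -0.0, -2.801]
force: [3.9, -12.0, -2.2]
width: 0.1
gripper_force: 6.0
```

```bash
python3 -c "
from h import *
st()"
```

```text
t 9.97 jig xy tipz [-0.3 40.8 45.1] rot [-3.138 -0.    -2.801] Fjig [ -0.3 -12.6  -2.2] w 0.1 q [-0.04  0.7  -0.05  2.17  0.14  0.28  1.69]
```

It presses the stop with 12.6 N. I'll back off and rise clear.

Emit:
jog_arm --pt "-1 0 -0.03 0 0 0 0" --pt "-1 0 -0.03 0 0 0 0" --pt "-1 0 0 0 0 0 0" --pt "-1 0 0 -0.08 0 0 0" --pt "-1 0 0 -0.1 0 0 0" --pt "-1 0 -0.1 -0.1 0 0 0" --pt "-1 0 -0.12 -0.06 0 0 0" --pt "-1 0 -0.12 0 0 0 0" --pt "-1 0 -0.12 0 0 0 0" --pt "-1 0 0 0 0 0 0"

```text
clock: 11.22
eef_pos: [548.8, -230.1, 379.8]
tool_rot: [-3.139, -0.001, -2.805]
force: [-1.2, -0.0, 0.1]
width: 0.0
gripper_force: 0.0
```

```bash
python3 - <<'E'
from h import *
st(); d=snap('side','s6'); e=snap('top','t6')
a=cv2.resize(d['pixels'][150:260,245:355,::-1],(400,400),interpolation=2)
b=cv2.resize(e['pixels'][205:295,262:352,::-1],(400,400),interpolation=2)
cv2.imwrite('pics/c7.png',np.hstack([a,b]))
E
```

```text
t 11.22 jig xy tipz [  -1.6 -211.2  206.8] rot [-3.139e+00 -1.000e-03 -2.805e+00] Fjig [-1.1  0.3  0.1] w 0.0 q [ 0.44  0.58 -0.15  1.7   0.11  0.87  2.16]
```

View pics/c7.png

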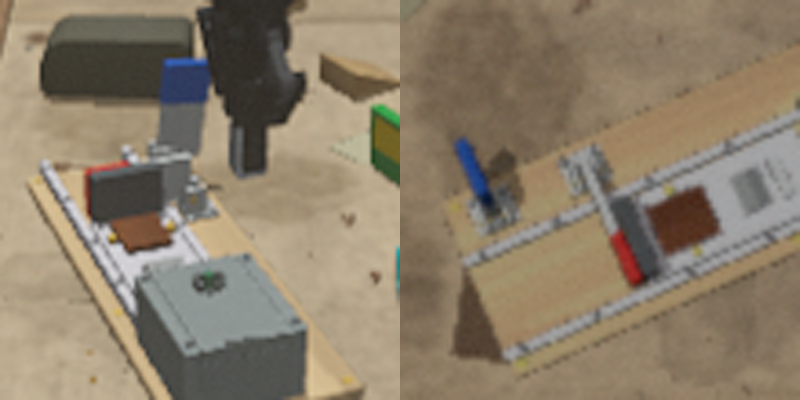

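The end plate at (635,235) rests against the red flag at (625,258), and the flag is down. The blue flag is up at (470,165), and the arm is clear of everything. I'm handing in.

```bash
python3 -c "
from cell import *
print(finish_job())"
```

```text
the job is handed in; nothing more can be done
None
```

I handed the job in at about 11 s on the robot's clock. The carrier had sprung out and its end plate rested against the lowered red stop, the blue stop was up, and the arm was clear. The hand-in returned no verdict.

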